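Clear the stub pail off the parts trays and peel off the top tray

TASK

Hang the little electrode-stub pail, which stands in the stack of parts trays, by its handle on the hook of the stand and let go of it. Then peel the top tray off the others, which it sticks to: pinch its upright tab and raise that end first while the opposite end still rests in the stack, and only then lift the tray away, so that the trays below stay put on the bench. Finish holding the top tray level and still by its tab, well clear above the stack; the program ends while the gripper still holds it, and the pipe piece, mug and brush are left alone.

Things in the scene. Friction and masses are not known exactly. Their poses are not given: they have to be found in the camera images.
- tray: Top tray of a nested stack, bare pressed steel, 0.3 kg, 208 mm (x) by 148 mm (y) over the rim. Origin: centre of its underside (feet), z up. Floor top at 22 mm, rim at 60 mm. Feet 18 mm across at x +-68, y +-42 mm. At the start it sits level in the tray below, origin 44 mm above the bench; its +x end points away from the robot, give or take 0.4 rad. About 3 mm play between nested walls.
- tab (a point): Point to grip, 10 mm below the top of the upright tab of the top tray: a plate 8 mm thick (tray x) and 36 mm wide (tray y) standing 30 mm above the rim of the +x end, near the +y corner; at (100, 45, 80) mm in the tray's frame. The only tab in the stack.
- heel (a point): Point on top of the top tray's rim at the corner diagonally across from the tab, (-100, -70, 60) mm in the tray's frame; axes are the tray's.
- lower: The two trays below, of the same shape but without tab, stuck together as one loose piece of 0.8 kg that stands on the bench. Origin: centre of the underside on the bench, z up, x and y as the top tray's; the upper rim is at 82 mm.
- lower_heel (a point): Fixed reference point on the lower trays, at (-100, -70, 60) mm in their frame; the top tray's heel lies 44 mm straight above it while seated.
- pail: Small round aluminium pail, 0.2 kg, 88 mm across the rim, 60 mm high, standing on the top tray's floor. Origin: centre of its underside. A stiff strap handle that does not swing: a straight level bar 8 mm thick and 12 mm high along the pail's y axis, 110 mm long inside, centred 125 mm above the origin, an upright leg at each end.
- bail (a point): Middle of the pail's handle bar, 125 mm above the pail's origin; the bar runs 55 mm to either side along y. The pail's rim lies 65 mm below it, so the hook's tip has to enter between bar and rim.
- stand: Fixed steel hook stand. Origin: foot of its post (18 mm across, 226 mm high), z up. From the post a round 10 mm hook arm runs level along the stand's -x, its centre line 220 mm high, out to 93 mm from the post, and then turns up to a tip 109 mm from the post whose top is 240 mm above the bench.
- hook (a point): Top of the hook arm, 65 mm out from the post and 225 mm above the bench, where a handle is to hang; the -x axis points along the arm towards its tip. A handle bar 12 mm high hanging here has its centre 6 mm above this point.
- pipe: Bystander: short steel pipe, 68 mm across and 85 mm high, welded on a 110 mm square plate; origin at its underside.
- mug: Bystander: white mug, 76 mm across, 88 mm high; origin at its underside.
- brush: Bystander: hand brush lying on the bench; origin at its underside.
- stick (a point): Middle between the two press studs under the top tray, at (-30, 0, 7) mm in its frame (studs at y +-36 mm). Each sticks in a spring snap of the tray below and holds with 4 to 5 N until risen about 6 mm. Pulled straight up, the tray tips the lower trays up or drags them along; tilted about its -x end, the +x end rising, it is free at about 0.15 to 0.2 rad and then lifts away freely.
Mind the look-alikes: they are no part of the job. Leave any blue look-alike of the pail alone.

How it is judged:
By the outcome, as a careful person would: the job done as asked, in the order asked, and still so for the second after the job is handed in, while the arm keeps its last pose, push and grip.
It also fails if it takes over 51 s, if anything falls off the work surface, if the arm or the gripper's body presses on something with over 40 N, if the wrist force passes 120 N, or if a joint passes its speed limit or range.

ROBOT

A 6-joint arm with a two-finger parallel gripper is mounted at the origin on the work surface. World frame = base frame: x ahead of the robot, y to its left, z up, the work surface at z = 0. Lengths are in mm, angles in rad, forces in N, time in s.
With the tool pointing down it reaches from about 350 to 775 mm from the base axis. Payload 7.3 kg.
Tool frame: the origin (TCP) lies midway between the tips of the shut fingers; the grasp point (between the pads) lies 19 mm behind it; z points along the fingers, y is the line along which they close (so a half turn about z gives the same grasp; the last joint's range is limited). The gripper opens to 92 mm and grips with 3 to 60 N. Pads are 19 mm wide; open, the fingers measure 130 mm over their backs; the gripper's body (75 mm by 190 mm) begins 47 mm behind the grasp point.
Start: joints at [1.012, 0.342, 1.524, -0, 1.275, -0.146], TCP at [210.605, 480.927, 226.741] pointing down, gripper open.
Joint ranges: [-2.53, 2.53], [-0.77, 2.02], [0.04, 2.7], [-1, 4.14], [0.28, 2.66], [-3.11, 3.11]. Speed limits (rad/s): [2.57, 2.57, 3.14, 3.14, 3.14, 3.14].

INTERFACE

Orientations are given as [roll, pitch, yaw] about the fixed x, y, z axes, in that order (R = Rz(yaw) Ry(pitch) Rx(roll)).
In Python, from plant import monitor, optics, workorder gives the robot as it stands. The module is installed in compiled form; this text tells all that it offers.
- The arm moves only by the tool servo_tool, never from a script. Its arguments are lists of equal length, an entry for each row: "linear": the shift along the tool's x, y, z as a fraction of full scale, a list of three; "spin": the turn about the tool's z as a fraction of full scale. In form: {"linear": [[dx, dy, dz], ...], "spin": [spin, ...]}. A call has exactly 8 rows; each row shifts and turns the commanded pose from where the row before left it, along the tool's axes as they then stand; what a row does not reach is not made up. Full scale, the value 1, is 200 mm for a shift and 90 degrees for a turn. A row lasts 1/8 s, in which the tool goes at most 62.5 mm and 10.7 degrees, less where a joint would pass 70% of its speed; a pose out of reach is approached as far as the arm can. A call with a number of a shift or a turn outside -1 to 1 is refused whole. A call with a gripper value outside its range is refused whole. "hand" is the opening, from -1 (shut) to 1 (fully open), set as the call begins (left out, the last holds). The fingers move at their own pace and stop on an object; the grip force is fixed at half the most. Time passes only in rows, so rows that do not move let the fingers close, or fill a call up. It gives the time, the measured TCP pose, the force, the opening and the grip force at its end, in the units of the state.
- monitor.get_obs(): the state, without advancing time (a new reading comes with each control period).
- optics.capture(name): name is "scene" or "top" or "wrist"; returns a dict with "frame" (384x512x3 uint8, blue, green, red), "K" (3x3 intrinsics, pixels), "world_to_cam" (4x4, takes a point from world to camera coordinates). Camera axes: x right, y down, z forward; pixel columns grow to the right and rows downward; lengths in mm; the calibration is good to about 2 mm. The wrist camera is an equidistant fisheye: a pixel r from the principal point sees the ray r / f radians off the axis. A picture is of the moment at which its call begins. There is no depth.
- workorder.close_job(): hands the job in; it is judged then, once.
The state is a dict: "time": time; "joint_positions": joint angles; "dq": joint speeds; "tau": joint torques, N m; "tool_pos": TCP position; "tcp_rot": TCP orientation; "contact_force": force on the tool from outside, world axes, zero at the start; "moment": the same for the moment, N m; "grip_width": finger opening in mm; "finger_force": force on a finger pad.
Only numpy, scipy, OpenCV 4.12 (cv2) and the standard library are available. Lean on these libraries where they do the work, as an engineer would, in place of code of your own. Each camera call takes 0.05 s, during which the arm holds its last target. There are 200 camera calls.

## Working session

There is one attempt and no reset: what is moved stays moved. The work goes in short steps, Python scripts to look and compute and a tool call to move; the robot and the scene stay as the last step left them, time stands still between calls to the robot, and variables do not carry over. Pictures are saved under pics/ and viewed, at most 10 in all, crops included, and the job is handed in when it is done.

Besides the shell and the picture viewer there is one more tool, called by a JSON object that holds its "method" and its "body", one argument or row to a line. servo_tool: Moves the arm, as the interface text tells. Shift numbers are shares of 200 mm and turn numbers shares of 90 degrees, none past 1 either way. Its arguments: {"type":"object","properties":{"linear":{"type":"array","items":{"type":"array","items":{"type":"number","minimum":-1,"maximum":1}}},"spin":{"type":"array","items":{"type":"number","minimum":-1,"maximum":1}},"hand":{"type":"number"}},"required":["linear","spin"]}

```bash
mkdir -p pics
python3 - <<'E'
from plant import monitor, optics
import cv2,numpy as np,pickle
o=monitor.get_obs(); print({k:np.round(v,3) for k,v in o.items()})
d={}
for n in("scene","top","wrist"):
    d[n]=optics.capture(n); cv2.imwrite(f"pics/{n}0.png",d[n]["frame"]); print(n,np.round(d[n]["K"],1).tolist(),np.round(d[n]["world_to_cam"],3).tolist())
pickle.dump(d,open("d0.pkl","wb"))
a=np.hstack([cv2.resize(d["scene"]["frame"],None,fx=.78,fy=.78),cv2.resize(d["wrist"]["frame"],None,fx=.78,fy=.78)])
cv2.imwrite("pics/both0.png",a)
cv2.imwrite("pics/top0b.png",cv2.resize(d["top"]["frame"],(800,600)))
E
```

```text
{'time': np.float64(0.0), 'joint_positions': array([ 1.012,  0.343,  1.525, -0.   ,  1.275, -0.146]), 'dq': array([ 0.   , -0.002,  0.001,  0.   ,  0.   ,  0.001]), 'tau': array([-2.0000e-03, -4.3124e+01, -2.4422e+01,  7.2000e-02,  5.6000e-02,
       -0.0000e+00]), 'tool_pos': array([210.382, 480.57 , 226.046]), 'tcp_rot': array([-3.14 , -0.   ,  2.729]), 'contact_force': array([ 0.158,  0.107, -0.463]), 'moment': array([-0.031, -0.008,  0.009]), 'finger_force': np.float64(0.0), 'grip_width': np.float64(91.326)}
scene [[483.6, 0.0, 264.7], [0.0, 483.6, 196.2], [0.0, 0.0, 1.0]] [[-0.435, 0.9, 0.01, 271.123], [0.566, 0.282, -0.775, -191.688], [-0.7, -0.332, -0.632, 1782.327], [0.0, 0.0, 0.0, 1.0]]
top [[367.4, 0.0, 250.0], [0.0, 367.4, 189.3], [0.0, 0.0, 1.0]] [[0.007, -1.0, -0.028, -12.873], [-0.993, -0.004, -0.122, 577.868], [0.122, 0.028, -0.992, 970.006], [0.0, 0.0, 0.0, 1.0]]
wrist [[297.3, 0.0, 251.3], [0.0, 297.3, 192.1], [0.0, 0.0, 1.0]] [[0.401, 0.916, -0.001, -525.132], [0.878, -0.384, 0.284, -35.569], [0.26, -0.114, -0.959, 390.371], [0.0, 0.0, 0.0, 1.0]]
```

View pics/top0b.png

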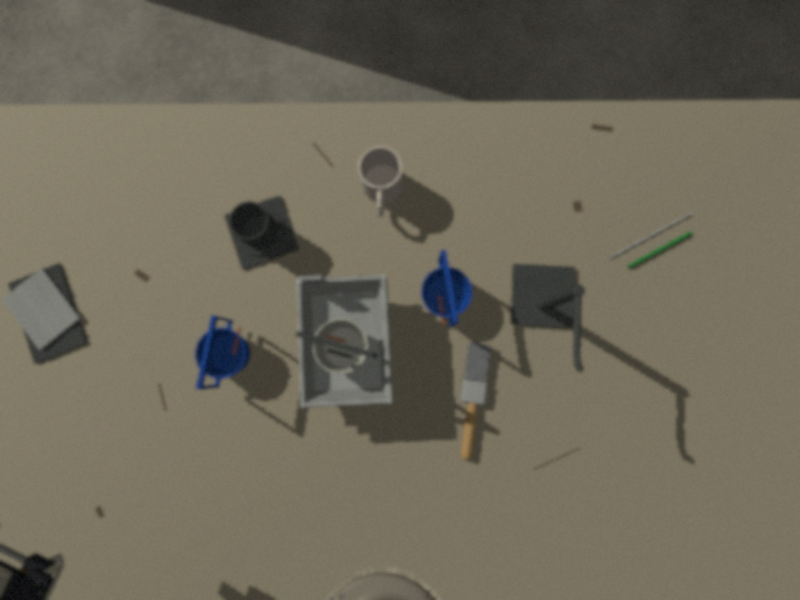

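View pics/both0.png

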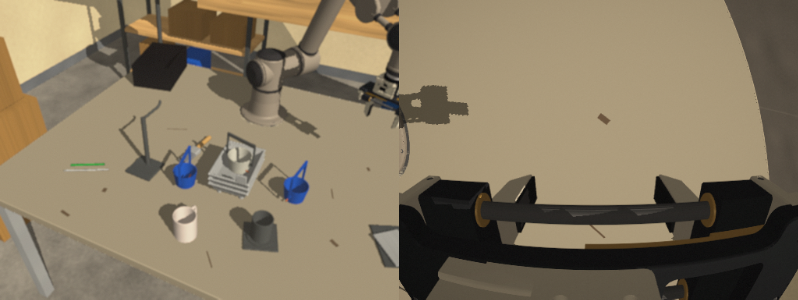

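The candidates are the grey pail in the stack at (340,345) in the enlarged top view, a blue pail at (222,352) and a blue pail at (446,292). The grey pail standing in the tray matches the description. The stand is at (560,300), with its arm running down to (578,365). I'll check this in a close crop.

Run:
```python
import cv2,numpy as np,pickle
d=pickle.load(open("d0.pkl","rb"))
t=d["top"]["frame"];s=d["scene"]["frame"]
def c(f,x,y,w,h,k): return cv2.resize(f[y:y+h,x:x+w],(w*k,h*k),interpolation=cv2.INTER_CUBIC)
a=np.hstack([c(t,180,165,80,100,5),c(t,320,160,80,100,5)][:2])
A=np.hstack([c(s,255,160,100,100,4),c(s,140,115,100,100,4)])
b=np.hstack([c(t,180,168,100,100,4),c(t,310,150,100,100,4)])
im=np.vstack([A,b]); im=cv2.convertScaleAbs(im,alpha=1.5); cv2.imwrite("pics/crop1.png",cv2.resize(im,(600,600)) )
```

```text
(no output)
```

View pics/crop1.png

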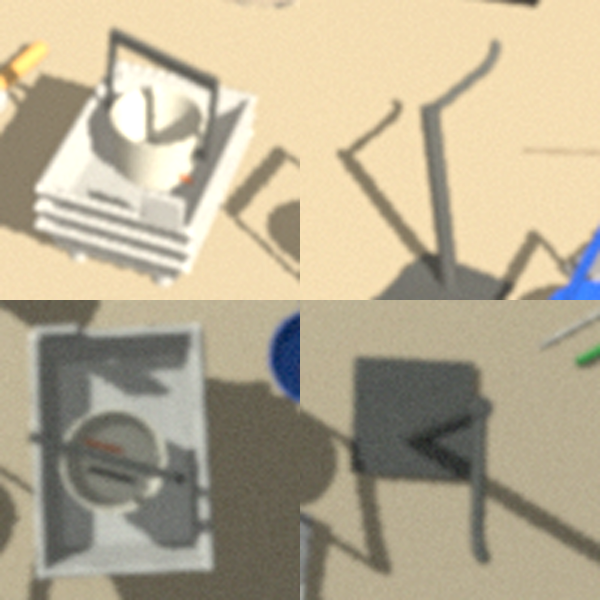

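```bash
cat > h.py <<'E'
import numpy as np,pickle,cv2
def ray(c,uv,fish=False):
    K,T=c["K"],c["world_to_cam"];R=T[:3,:3];o=-R.T@T[:3,3]
    x=np.array([(uv[0]-K[0,2])/K[0,0],(uv[1]-K[1,2])/K[1,1]])
    if fish:
        r=np.hypot(*x); v=np.r_[np.sin(r)*x/r,np.cos(r)]
    else: v=np.r_[x,1]
    return o,R.T@v
def plane(c,uv,z,fish=False):
    o,v=ray(c,uv,fish); return o+v*(z-o[2])/v[2]
def proj(c,p,fish=False):
    q=c["world_to_cam"]@np.r_[p,1]; K=c["K"]
    if fish:
        r=np.hypot(q[0],q[1]);th=np.arctan2(r,q[2]);x=q[:2]/r*th
    else: x=q[:2]/q[2]
    return x*[K[0,0],K[1,1]]+K[:2,2]
def tri(l):
    A=np.zeros((3,3));b=np.zeros(3)
    for c,uv,f in l:
        o,v=ray(c,uv,f);v/=np.linalg.norm(v);P=np.eye(3)-np.outer(v,v);A+=P;b+=P@o
    return np.linalg.solve(A,b)
E
python3 - <<'E'
from h import *
d=pickle.load(open("d0.pkl","rb"));t=d["top"];s=d["scene"]
P=lambda n,c,uv,z:print(n,np.round(plane(c,uv,z),1))
L=lambda u,v:(180+u/3,168+(v-300)/3)
M=lambda u,v:(310+(u-300)/3,150+(v-300)/3)
A=lambda u,v:(255+u/3,160+v/3)
B=lambda u,v:(140+(u-300)/3,115+v/3)
P("bar+y top",t,L(33,437),191);P("bar+y scn",s,A(217,80),191)
P("bar-y top",t,L(205,493),191);P("bar-y' top",t,L(183,478),191);P("bar-y scn",s,A(113,33),191)
for n,p in dict(TL=(30,328),TR=(200,323),BR=(212,568),BL=(42,577)).items():P(n,t,L(*p),104)
for n,p in dict(pY=(255,95),mY=(190,240),c=(38,190)).items():P(n,s,A(*p),104)
P("post top",t,M(482,405),226);P("post top s",s,B(430,107),226);P("foot s",s,B(448,283),0)
P("tip t",t,M(483,560),238);P("tip s",s,B(496,42),240)
P("pail rim t",t,L(112,460),126)
E
```

```text
bar+y top [501.9 121.4 191. ]
bar+y scn [496.4 120.  191. ]
bar-y top [460.2 -10.9 191. ]
bar-y' top [471.4   5.9 191. ]
bar-y scn [473.1  10.7 191. ]
TL [599.9 143.  104. ]
TR [604.7  -2.7 104. ]
BR [398.9 -14.4 104. ]
BL [390.2 127.2 104. ]
pY [393.6 129.8 104. ]
mY [608.2 144.8 104. ]
c [609.    0.9 104. ]
post top [ 565.2 -279.9  226. ]
post top s [ 565.8 -279.8  226. ]
foot s [ 555.4 -290.5   -0. ]
tip t [ 452.7 -273.4  238. ]
tip s [ 459.9 -272.2  240. ]
pail rim t [486.9  67.9 126. ]
```

```bash
cat >> h.py <<'E'
def plan(target,yaw,n=8,start=None):
    """tool-down move from measured pose to target (world mm) and yaw in n rows"""
    from plant import monitor
    o=monitor.get_obs(); p=np.array(o["tool_pos"]) if start is None else np.array(start[:3])
    y=o["tcp_rot"][2] if start is None else start[3]
    dy=(yaw-y+np.pi)%(2*np.pi)-np.pi; d=(np.array(target)-p)/n
    for i in range(n):
        a=y+dy*i/n; c,s=np.cos(a),np.sin(a)
        print([round(float(v)/200,3) for v in (c*d[0]+s*d[1], s*d[0]-c*d[1], -d[2])],end=",")
    print(" spin",round(-dy/n/(np.pi/2),4), "mm/row",np.round(np.linalg.norm(d),1))
E
python3 - <<'E'
from h import *
plan([493,91,310],1.33,16)
E
```

```text
[-0.13, -0.076, -0.026],[-0.136, -0.065, -0.026],[-0.141, -0.052, -0.026],[-0.145, -0.04, -0.026],[-0.148, -0.027, -0.026],[-0.15, -0.014, -0.026],[-0.15, -0.001, -0.026],[-0.15, 0.012, -0.026],[-0.148, 0.025, -0.026],[-0.146, 0.038, -0.026],[-0.142, 0.051, -0.026],[-0.137, 0.063, -0.026],[-0.131, 0.075, -0.026],[-0.124, 0.086, -0.026],[-0.116, 0.096, -0.026],[-0.107, 0.106, -0.026], spin 0.0557 mm/row 30.5
```

{"method": "servo_tool", "body": {
  "linear": [
    [-0.13,-0.076,-0.026],
    [-0.136,-0.065,-0.026],
    [-0.141,-0.052,-0.026],
    [-0.145,-0.04,-0.026],
    [-0.148,-0.027,-0.026],
    [-0.15,-0.014,-0.026],
    [-0.15,-0.001,-0.026],
    [-0.15,0.012,-0.026]
  ],
  "spin": [0.0557,0.0557,0.0557,0.0557,0.0557,0.0557,0.0557,0.0557]
}}

```text
time: 1.15
tool_pos: [352.2, 285.1, 268.3]
tcp_rot: [-3.141, -0.0, 2.026]
contact_force: [0.7, 0.2, -0.2]
grip_width: 91.8
finger_force: 0.0
```

{"method": "servo_tool", "body": {
  "linear": [
    [-0.148,0.025,-0.026],
    [-0.146,0.038,-0.026],
    [-0.142,0.051,-0.026],
    [-0.137,0.063,-0.026],
    [-0.131,0.075,-0.026],
    [-0.124,0.086,-0.026],
    [-0.116,0.096,-0.026],
    [-0.107,0.106,-0.026]
  ],
  "spin": [0.0557,0.0557,0.0557,0.0557,0.0557,0.0557,0.0557,0.0557]
}}

```text
time: 2.15
tool_pos: [493.6, 89.8, 309.8]
tcp_rot: [-3.141, 0.0, 1.326]
contact_force: [0.9, 0.7, 0.4]
grip_width: 91.9
finger_force: 0.0
```

Run:
```python
from h import *
from plant import monitor, optics
c=optics.capture("wrist");pickle.dump(c,open("w1.pkl","wb"))
o=monitor.get_obs();print(o["time"],o["tool_pos"],o["tcp_rot"])
for n,p in dict(barpY=(500,121,191),barmY=(472,7,191),tab=(594.8,115.5,134)).items():print(n,proj(c,p,True))
cv2.imwrite("pics/w1.png",cv2.resize(c["frame"],(800,600)))
```

```text
2.2 [495.65916469  87.1109713  310.20214724] [3.13962432e+00 1.41105304e-03 1.32046444e+00]
barpY [249.79097086 155.01719695]
barmY [250.41380202 264.6578634 ]
tab [331.5692359  132.78223692]
```

View pics/w1.png

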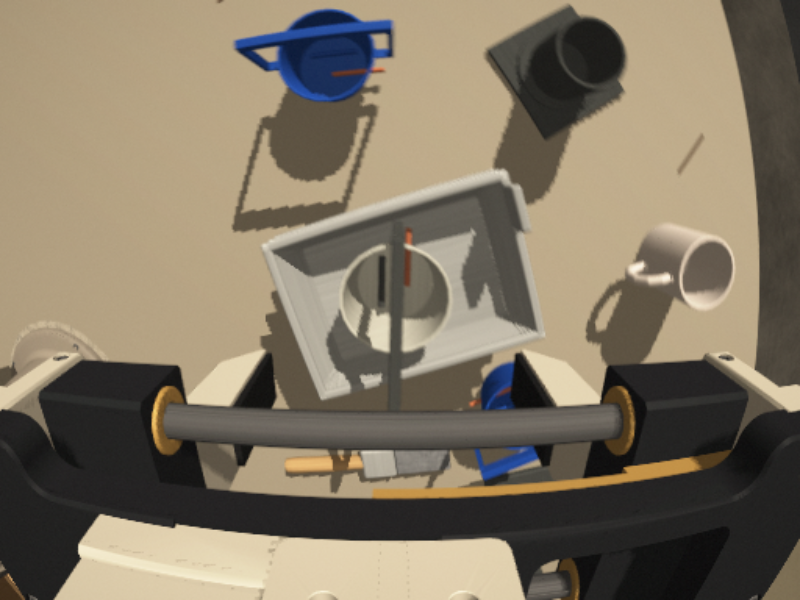

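Run:
```python
from h import *
c=pickle.load(open("w1.pkl","rb"));k=1.5625
a=plane(c,(397.5/k,223/k),194,True);b=plane(c,(393.5/k,408/k),194,True)
print(a,b,np.linalg.norm(a-b),np.arctan2(-(a-b)[0],(a-b)[1]))
for n,p,z in [("tab",(514,195),130),("TL",(500,172),104),("BL",(266,246),104),("BR",(325,397),104),("TR",(543,335),104)]:
    print(n,plane(c,(p[0]/k,p[1]/k),z,True))
print("rim",plane(c,(396/k,298/k),126,True))
```

```text
[507.08482193 131.66033486 194.        ] [474.96244317  12.57682025 194.        ] 123.33989894082357 -0.26347568070310184
tab [594.59531686 124.69406306 130.        ]
TL [593.52739376 141.90513601 104.        ]
BL [397.33491198 129.80945706 104.        ]
BR [405.76932331 -12.45509932 104.        ]
TR [605.08425212  -1.82492819 104.        ]
rim [490.66229856  67.70724718 126.        ]
```

Run:
```python
from h import *
plan([497,96,176],1.31,8)
```

```text
[0.006, -0.001, 0.084],[0.006, -0.001, 0.084],[0.006, -0.001, 0.084],[0.006, -0.001, 0.084],[0.006, -0.001, 0.084],[0.006, -0.001, 0.084],[0.006, -0.001, 0.084],[0.006, -0.001, 0.084], spin 0.0008 mm/row 16.8
```

{"method": "servo_tool", "body": {
  "linear": [
    [0.008,0.003,0.04],
    [0.008,0.003,0.084],
    [0.008,0.003,0.11],
    [0.005,0.004,0.11],
    [0,0,0.11],
    [0,0,0.11],
    [0,0,0.08],
    [0,0,0.026]
  ],
  "spin": [0.012,0,0,0,0,0,0,0]
}}

```text
time: 3.2
tool_pos: [495.7, 96.5, 174.5]
tcp_rot: [-3.139, 0.001, 1.311]
contact_force: [0.1, 0.3, 0.7]
grip_width: 91.9
finger_force: 0.0
```

{"method": "servo_tool", "body": {
  "linear": [
    [0,0,0],
    [0,0,0],
    [0,0,0],
    [0,0,0],
    [0,0,0],
    [0,0,0],
    [0,0,0],
    [0,0,0]
  ],
  "spin": [0,0,0,0,0,0,0,0],
  "hand": -1
}}

```text
time: 4.2
tool_pos: [497.2, 95.6, 175.9]
tcp_rot: [3.142, -0.0, 1.31]
contact_force: [0.2, 0.4, 0.5]
grip_width: 16.5
finger_force: 0.0
```

Run:
```python
from h import *
from plant import monitor, optics
c=optics.capture("wrist");pickle.dump(c,open("w2.pkl","wb"))
s=optics.capture("scene");pickle.dump(s,open("s2.pkl","wb"))
o=monitor.get_obs();print(o["time"],o["tool_pos"],o["tcp_rot"],o["grip_width"],o["finger_force"],o["contact_force"])
cv2.imwrite("pics/w2.png",np.hstack([cv2.resize(c["frame"],(400,300)),cv2.resize(s["frame"][115:265,170:370],(400,300))]))
```

```text
4.3 [497.15593825  95.62529949 175.90888133] [-3.14151974e+00 -7.99464535e-05  1.31009422e+00] 8.038532632553592 0.37823762744665146 [0.11224049 1.40886796 0.87926235]
```

View pics/w2.png

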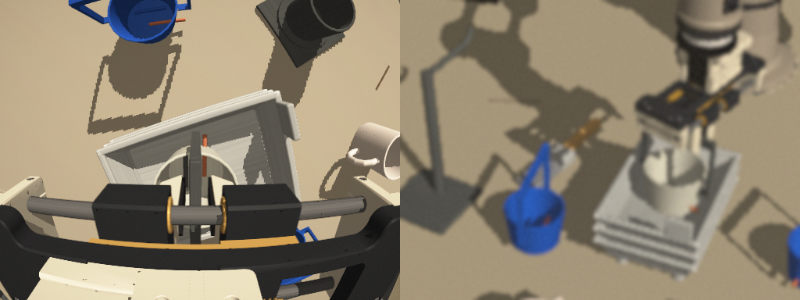

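Both views show the fingers closed on the grey pail's handle bar, at about (195,215) on the left and (675,140) on the right. The opening reads 8 mm, so I'll lift.

{"method": "servo_tool", "body": {
  "linear": [
    [0,0,0],
    [0,0,0],
    [0,0,-0.03],
    [0,0,-0.08],
    [0,0,-0.12],
    [0,0,-0.12],
    [0,0,-0.12],
    [0,0,-0.05]
  ],
  "spin": [0,0,0,0,0,0,0,0]
}}

```text
time: 5.3
tool_pos: [497.7, 95.6, 281.3]
tcp_rot: [3.139, -0.001, 1.31]
contact_force: [0.5, 1.0, -1.5]
grip_width: 7.6
finger_force: 30.0
```

Run:
```python
from h import *
from plant import monitor, optics
c=optics.capture("wrist");pickle.dump(c,open("w3.pkl","wb"))
s=optics.capture("scene");t=optics.capture("top");pickle.dump((s,t),open("s3.pkl","wb"))
o=monitor.get_obs();print(o["time"],o["tool_pos"],o["tcp_rot"],o["grip_width"],o["finger_force"],o["contact_force"],o["moment"])
f=lambda c,x,y,w,h:cv2.resize(c["frame"][y:y+h,x:x+w],(400,300))
cv2.imwrite("pics/w3.png",np.vstack([np.hstack([f(c,0,0,512,384),f(s,240,100,140,105)]),np.hstack([f(s,150,120,100,75),f(t,300,165,100,75)])]))
```

```text
5.45 [497.10946657  95.57805373 279.68401339] [ 3.14156457e+00 -7.24854464e-05  1.31005513e+00] 7.447933407125264 29.99906301498413 [ 0.52572747 -0.53047498 -1.77712895] [-0.02754023  0.06170783 -0.07817412]
```

View pics/w3.png

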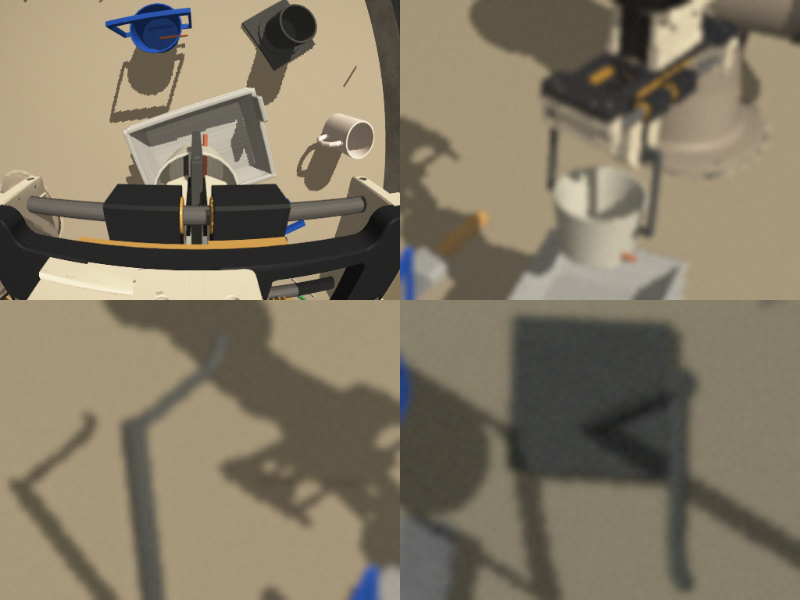

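Run:
```python
from h import *
plan([396.7,-242,280],1.507,12,[497.1,95.6,279.8,1.31])
plan([501.7,-249,238],1.507,8,[396.7,-242,238,1.507])
```

```text
[-0.147, -0.004, -0.0],[-0.147, -0.007, -0.0],[-0.146, -0.009, -0.0],[-0.146, -0.011, -0.0],[-0.146, -0.014, -0.0],[-0.146, -0.016, -0.0],[-0.146, -0.019, -0.0],[-0.145, -0.021, -0.0],[-0.145, -0.023, -0.0],[-0.144, -0.026, -0.0],[-0.144, -0.028, -0.0],[-0.144, -0.03, -0.0], spin -0.0105 mm/row 29.4
[-0.0, 0.066, -0.0],[-0.0, 0.066, -0.0],[-0.0, 0.066, -0.0],[-0.0, 0.066, -0.0],[-0.0, 0.066, -0.0],[-0.0, 0.066, -0.0],[-0.0, 0.066, -0.0],[-0.0, 0.066, -0.0], spin -0.0 mm/row 13.2
```

{"method": "servo_tool", "body": {
  "linear": [
    [-0.075,-0.002,0],
    [-0.147,-0.004,0],
    [-0.147,-0.007,0],
    [-0.146,-0.009,0],
    [-0.146,-0.011,0],
    [-0.146,-0.014,0],
    [-0.146,-0.016,0],
    [-0.146,-0.019,0]
  ],
  "spin": [-0.0105,-0.0105,-0.0105,-0.0105,-0.0105,-0.0105,-0.0105,-0.0105]
}}

```text
time: 6.45
tool_pos: [436.7, -117.4, 278.7]
tcp_rot: [-3.139, -0.001, 1.443]
contact_force: [-1.2, -0.3, -2.4]
grip_width: 7.9
finger_force: 30.0
```

{"method": "servo_tool", "body": {
  "linear": [
    [-0.145,-0.021,0],
    [-0.145,-0.023,0],
    [-0.144,-0.026,0],
    [-0.144,-0.028,0],
    [-0.144,-0.03,0.04],
    [-0.072,0,0.07],
    [0,0,0.07],
    [0,0,0.03]
  ],
  "spin": [-0.0105,-0.0105,-0.0105,-0.0105,0,0,0,0]
}}

```text
time: 7.45
tool_pos: [397.1, -271.1, 236.2]
tcp_rot: [-3.139, -0.002, 1.509]
contact_force: [-0.3, 0.7, -2.0]
grip_width: 7.2
finger_force: 30.0
```

Run:
```python
from h import *
from plant import monitor, optics
c=optics.capture("wrist");s=optics.capture("scene");t=optics.capture("top");pickle.dump((c,s,t),open("s4.pkl","wb"))
o=monitor.get_obs();print(o["time"],o["tool_pos"],o["tcp_rot"],o["grip_width"],o["finger_force"])
f=lambda c,x,y,w,h:cv2.resize(c["frame"][y:y+h,x:x+w],(400,300))
cv2.imwrite("pics/w4.png",np.hstack([f(s,150,100,140,105),f(t,290,165,120,90)]))
cv2.imwrite("pics/w4.png",np.vstack([cv2.imread("pics/w4.png"),np.hstack([f(c,0,0,512,384),f(c,256,50,256,192)])]))
for n,p in dict(post=(565,-280,226),tip=(456.5,-273,240)).items():print(n,proj(c,p,True),proj(s,p),proj(t,p))
```

```text
7.6 [ 397.57072957 -271.55710298  237.67970564] [-3.14123925e+00 -6.44801493e-04  1.50911490e+00] 7.774686628849448 29.998715221881866
post [471.6846034 225.1728628] [183.42658253 150.50966456] [370.73072176 185.07740582]
tip [350.26532502 240.39389041] [205.70457441 128.3840148 ] [371.03560849 234.86523685]
```

View pics/w4.png

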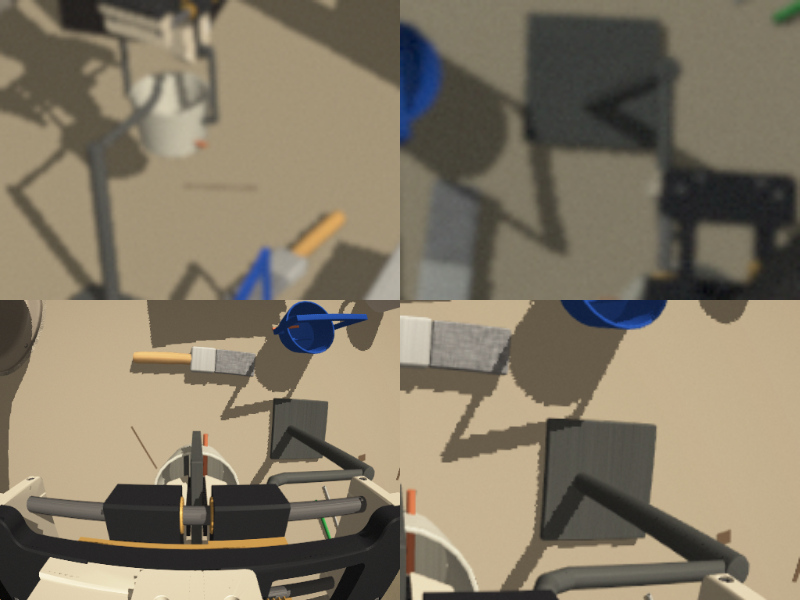

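Run:
```python
from h import *
c,s,t=pickle.load(open("s4.pkl","rb"))
g=cv2.cvtColor(c["frame"],cv2.COLOR_BGR2GRAY)
for u in (365,380,395,410,425,440): print(u,g[205:245,u].tolist())
k=1.5625
F=lambda u,v:(256+(u-400)/k,50+(v-300)/k)
print("post",plane(c,F(738,567),226,True)); 
for u,v in ((545,579),(560,579),(600,575),(680,571)):print(u,plane(c,F(u,v),240 if u<556 else 220,True))
```

```text
365 [95, 93, 93, 120, 179, 180, 181, 180, 181, 180, 180, 180, 180, 180, 179, 138, 87, 96, 101, 105, 104, 104, 104, 103, 102, 100, 94, 84, 73, 59, 102, 181, 180, 178, 178, 179, 179, 178, 179, 179]
380 [95, 94, 136, 179, 179, 180, 179, 179, 178, 179, 179, 179, 180, 179, 164, 109, 92, 100, 102, 106, 111, 109, 101, 96, 93, 84, 74, 62, 52, 94, 162, 180, 179, 179, 178, 179, 178, 178, 178, 178]
395 [94, 92, 142, 176, 181, 180, 179, 179, 179, 179, 179, 178, 179, 180, 126, 91, 98, 100, 106, 108, 112, 103, 96, 95, 86, 77, 65, 53, 77, 161, 180, 178, 180, 178, 177, 178, 178, 179, 177, 179]
410 [179, 181, 179, 180, 178, 180, 178, 178, 180, 179, 178, 180, 180, 162, 90, 94, 101, 103, 107, 111, 102, 97, 94, 89, 80, 66, 54, 40, 173, 178, 180, 178, 177, 177, 178, 179, 178, 178, 179, 177]
425 [31, 66, 150, 179, 179, 179, 179, 179, 180, 180, 179, 179, 172, 94, 93, 99, 100, 105, 110, 102, 96, 92, 88, 79, 67, 53, 57, 176, 178, 179, 178, 178, 177, 178, 178, 179, 179, 179, 178, 179]
440 [37, 34, 35, 35, 34, 35, 35, 31, 32, 33, 36, 56, 83, 88, 98, 101, 104, 105, 101, 95, 92, 89, 77, 66, 52, 80, 174, 179, 178, 178, 178, 177, 177, 177, 178, 178, 179, 179, 178, 179]
post [ 564.80004045 -276.45158327  226.        ]
545 [ 455.06647714 -265.13288512  240.        ]
560 [ 468.74061676 -274.9523525   220.        ]
600 [ 487.85063353 -274.87498956  220.        ]
680 [ 531.68684947 -277.34321511  220.        ]
```

{"method": "servo_tool", "body": {
  "linear": [
    [0.05,-0.006,0],
    [0.07,-0.006,0],
    [0.028,0,0],
    [0,0.06,0],
    [0,0.1,0],
    [0,0.1,0],
    [0,0.1,0],
    [0,0.06,0]
  ],
  "spin": [0,0,0,0,0,0,0,0]
}}

```text
time: 8.6
tool_pos: [482.1, -248.2, 237.6]
tcp_rot: [3.141, 0.0, 1.508]
contact_force: [0.3, 0.1, -2.3]
grip_width: 7.5
finger_force: 30.0
```

{"method": "servo_tool", "body": {
  "linear": [
    [0,0.06,0],
    [0,0.045,0],
    [0,0,0],
    [0,0,0],
    [0,0,0],
    [0,0,0],
    [0,0,0],
    [0,0,0]
  ],
  "spin": [0,0,0,0,0,0,0,0]
}}

```text
time: 9.6
tool_pos: [501.6, -249.3, 237.9]
tcp_rot: [3.142, -0.0, 1.508]
contact_force: [-0.3, -0.1, -2.4]
grip_width: 7.6
finger_force: 30.0
```

Run:
```python
from h import *
from plant import monitor, optics
c=optics.capture("wrist");s=optics.capture("scene");t=optics.capture("top");pickle.dump((c,s,t),open("s5.pkl","wb"))
o=monitor.get_obs();print(o["time"],o["tool_pos"],o["tcp_rot"],o["grip_width"],o["finger_force"],o["contact_force"])
f=lambda c,x,y,w,h:cv2.resize(c["frame"][y:y+h,x:x+w],(400,300))
cv2.imwrite("pics/w5.png",np.vstack([np.hstack([f(s,140,100,100,75),f(t,290,165,120,90)]),np.hstack([f(c,0,0,512,384),f(c,180,90,200,150)])]))
```

```text
9.75 [ 501.61759926 -249.32711163  237.86646389] [ 3.14157579e+00 -9.40317690e-05  1.50799799e+00] 7.30840089263098 29.998973608016968 [ 0.02518967 -0.15729164 -2.54493956]
```

View pics/w5.png

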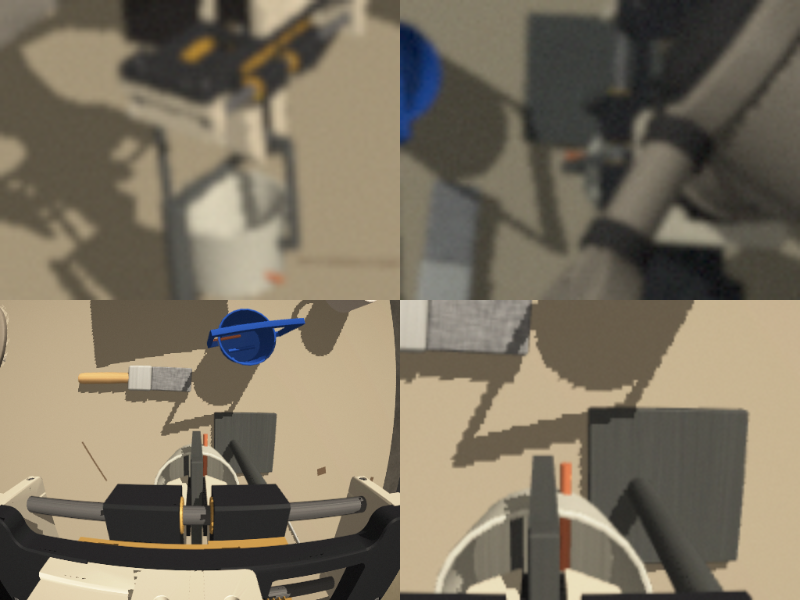

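The pail's handle is over the hook arm, and the arm passes between the bar and the rim (about (235,165) in the scene crop). I'll lower it now.

{"method": "servo_tool", "body": {
  "linear": [
    [0,0,0.02],
    [0,0,0.025],
    [0,0,0.02],
    [0,0,0.015],
    [0,0,0.01],
    [0,0,0.005],
    [0,0,0],
    [0,0,0]
  ],
  "spin": [0,0,0,0,0,0,0,0]
}}

```text
time: 10.75
tool_pos: [501.7, -249.4, 219.0]
tcp_rot: [3.141, 0.0, 1.508]
contact_force: [0.1, 0.4, -1.8]
grip_width: 7.5
finger_force: 30.0
```

{"method": "servo_tool", "body": {
  "linear": [
    [0,0,0.005],
    [0,0,0.005],
    [0,0,0],
    [0,0,0],
    [0,0,0],
    [0,0,0],
    [0,0,0],
    [0,0,0]
  ],
  "spin": [0,0,0,0,0,0,0,0]
}}

```text
time: 11.75
tool_pos: [501.6, -249.3, 216.9]
tcp_rot: [3.142, -0.0, 1.508]
contact_force: [-0.4, -0.7, -3.2]
grip_width: 7.6
finger_force: 30.0
```

{"method": "servo_tool", "body": {
  "linear": [
    [0,0,0.005],
    [0,0,0],
    [0,0,0.003],
    [0,0,0],
    [0,0,0],
    [0,0,0],
    [0,0,0],
    [0,0,0]
  ],
  "spin": [0,0,0,0,0,0,0,0]
}}

```text
time: 12.75
tool_pos: [501.7, -249.3, 215.5]
tcp_rot: [3.141, 0.0, 1.508]
contact_force: [-0.7, 1.1, 1.8]
grip_width: 7.5
finger_force: 30.0
```

{"method": "servo_tool", "body": {
  "linear": [
    [0,0,0],
    [0,0,0],
    [0,0,0],
    [0,0,0],
    [0,0,0],
    [0,0,0],
    [0,0,0],
    [0,0,0]
  ],
  "spin": [0,0,0,0,0,0,0,0],
  "hand": -0.1
}}

```text
time: 13.75
tool_pos: [501.6, -249.3, 215.3]
tcp_rot: [3.142, -0.0, 1.508]
contact_force: [0.0, 0.0, -0.8]
grip_width: 41.1
finger_force: 0.0
```

{"method": "servo_tool", "body": {
  "linear": [
    [0,0,0],
    [0,0,-0.03],
    [0,0,-0.06],
    [0,0,-0.08],
    [0,0,-0.1],
    [0,0,-0.12],
    [0,0,-0.12],
    [0,0,-0.06]
  ],
  "spin": [0,0,0,0,0,0,0,0]
}}

```text
time: 14.75
tool_pos: [501.9, -249.5, 331.5]
tcp_rot: [3.139, 0.001, 1.508]
contact_force: [-0.3, -0.6, 0.1]
grip_width: 41.6
finger_force: 0.0
```

Run:
```python
from h import *
from plant import monitor, optics
c=optics.capture("wrist");s=optics.capture("scene");t=optics.capture("top");pickle.dump((c,s,t),open("s6.pkl","wb"))
o=monitor.get_obs();print(o["time"],o["tool_pos"],o["tcp_rot"],o["grip_width"],o["finger_force"],o["contact_force"])
f=lambda c,x,y,w,h:cv2.resize(c["frame"][y:y+h,x:x+w],(400,300))
cv2.imwrite("pics/w6.png",np.vstack([np.hstack([f(s,140,100,100,75),f(s,230,130,160,120)]),np.hstack([f(c,0,0,512,384),f(t,150,135,200,150)])]))
```

```text
14.9 [ 501.67962555 -249.38063023  329.60442874] [3.14079576e+00 3.84270518e-04 1.50799066e+00] 41.3848408107237 0.0 [ 0.44737804 -0.04189376 -0.46035687]
```

View pics/w6.png

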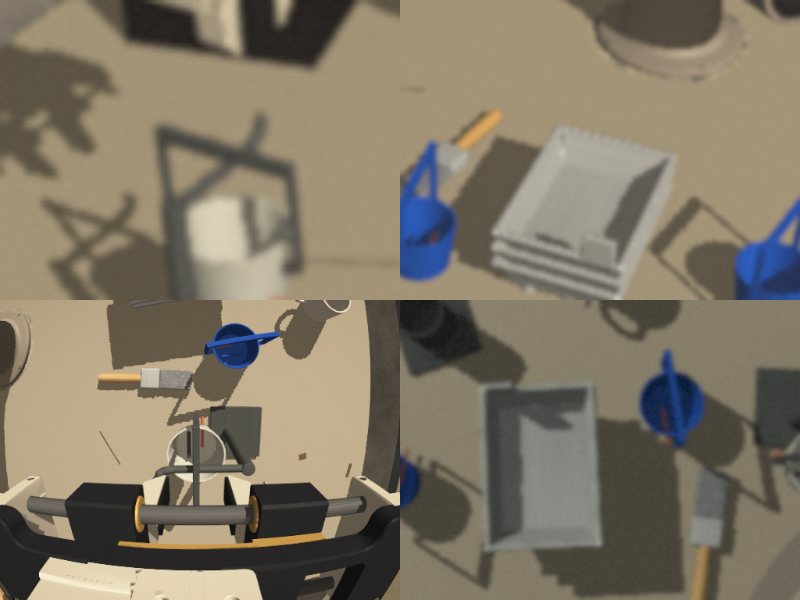

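The pail hangs free on the hook and the stack has not been disturbed. Next I'll go above the tab.

Run:
```python
from h import *
plan([596,115,220],1.633,16,[501.7,-249.4,329.6,1.508])
```

```text
[0.115, 0.022, 0.034],[0.115, 0.023, 0.034],[0.115, 0.024, 0.034],[0.115, 0.025, 0.034],[0.115, 0.026, 0.034],[0.115, 0.027, 0.034],[0.114, 0.028, 0.034],[0.114, 0.029, 0.034],[0.114, 0.029, 0.034],[0.114, 0.03, 0.034],[0.113, 0.031, 0.034],[0.113, 0.032, 0.034],[0.113, 0.033, 0.034],[0.113, 0.034, 0.034],[0.112, 0.035, 0.034],[0.112, 0.036, 0.034], spin -0.005 mm/row 24.5
```

{"method": "servo_tool", "body": {
  "linear": [
    [0.115,0.022,0],
    [0.115,0.023,0],
    [0.115,0.024,0],
    [0.115,0.025,0],
    [0.115,0.026,0],
    [0.115,0.027,0],
    [0.114,0.028,0],
    [0.114,0.029,0]
  ],
  "spin": [-0.005,-0.005,-0.005,-0.005,-0.005,-0.005,-0.005,-0.005],
  "hand": 1
}}

```text
time: 15.9
tool_pos: [548.6, -66.4, 328.0]
tcp_rot: [-3.139, -0.001, 1.571]
contact_force: [0.4, 0.4, 0.4]
grip_width: 91.8
finger_force: 0.0
```

{"method": "servo_tool", "body": {
  "linear": [
    [0.114,0.029,0.06],
    [0.114,0.03,0.08],
    [0.113,0.031,0.08],
    [0.113,0.032,0.08],
    [0.113,0.033,0.08],
    [0.113,0.034,0.08],
    [0.112,0.035,0.06],
    [0.112,0.036,0.03]
  ],
  "spin": [-0.005,-0.005,-0.005,-0.005,-0.005,-0.005,-0.005,-0.005]
}}

```text
time: 16.9
tool_pos: [595.1, 115.6, 217.1]
tcp_rot: [-3.138, 0.0, 1.634]
contact_force: [0.2, -0.1, -0.9]
grip_width: 91.7
finger_force: 0.0
```

Run:
```python
from h import *
from plant import monitor, optics
optics.capture("wrist");optics.capture("wrist");c=optics.capture("wrist");s=optics.capture("scene");pickle.dump((c,s),open("s7.pkl","wb"))
o=monitor.get_obs();print(o["time"],o["tool_pos"],o["tcp_rot"],o["grip_width"])
p=np.array([596.5,115,134]);ex=np.array([np.cos(.062),np.sin(.062),0]);ey=np.array([-ex[1],ex[0],0])
for a in(-4,4):
  for b in(-18,18):print(a,b,np.round(proj(c,p+a*ex+b*ey,True),1))
f=lambda c,x,y,w,h:cv2.resize(c["frame"][y:y+h,x:x+w],(w*4,h*4),interpolation=cv2.INTER_CUBIC)
cv2.imwrite("pics/w7.png",f(c,160,80,200,150))
```

```text
17.1 [595.35650222 114.8457725  218.33312806] [-3.13961178e+00  3.37388444e-04  1.63431552e+00] 91.29375438272581
-4 -18 [248.  220.6]
-4 18 [248.  180.6]
4 -18 [257.2 220.7]
4 18 [257.6 180.6]
```

View pics/w7.png

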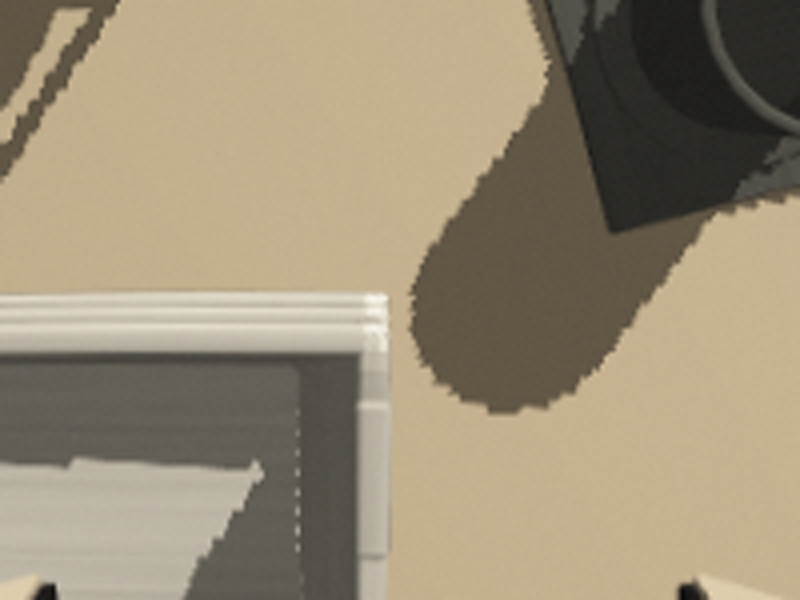

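The tab shows at crop pixels (358–388, 403–555), within 1 mm of the prediction. I'll descend and close partway.

{"method": "servo_tool", "body": {
  "linear": [
    [0,0.008,0.05],
    [0,0,0.1],
    [0,0,0.12],
    [0,0,0.12],
    [0,0,0.1],
    [0,0,0.05],
    [0,0,0.02],
    [0,0,0]
  ],
  "spin": [0,0,0,0,0,0,0,0]
}}

```text
time: 18.1
tool_pos: [597.7, 114.9, 107.7]
tcp_rot: [3.141, -0.0, 1.633]
contact_force: [-0.4, -0.2, 0.4]
grip_width: 92.3
finger_force: 0.0
```

{"method": "servo_tool", "body": {
  "linear": [
    [0,0,0],
    [0,0,0],
    [0,0,0],
    [0,0,0],
    [0,0,0],
    [0,0,0],
    [0,0,0],
    [0,0,0]
  ],
  "spin": [0,0,0,0,0,0,0,0],
  "hand": -0.66
}}

```text
time: 19.1
tool_pos: [597.5, 115.1, 107.3]
tcp_rot: [3.142, -0.0, 1.634]
contact_force: [-1.1, 0.5, -0.9]
grip_width: 17.6
finger_force: 0.0
```

Run:
```python
from h import *
from plant import monitor, optics
c=optics.capture("wrist");pickle.dump(c,open("s8.pkl","wb"))
o=monitor.get_obs();print(o["time"],o["tool_pos"],o["tcp_rot"],o["grip_width"],o["contact_force"])
f=lambda c,x,y,w,h:cv2.resize(c["frame"][y:y+h,x:x+w],(w*5,h*5),interpolation=cv2.INTER_CUBIC)
cv2.imwrite("pics/w8.png",f(c,180,170,150,110))
```

```text
19.15 [597.49315039 115.04887157 107.29967314] [ 3.14158876e+00 -7.99222580e-05  1.63360579e+00] 16.505100078313983 [ 0.39466923 -0.35830745  0.15007187]
```

View pics/w8.png

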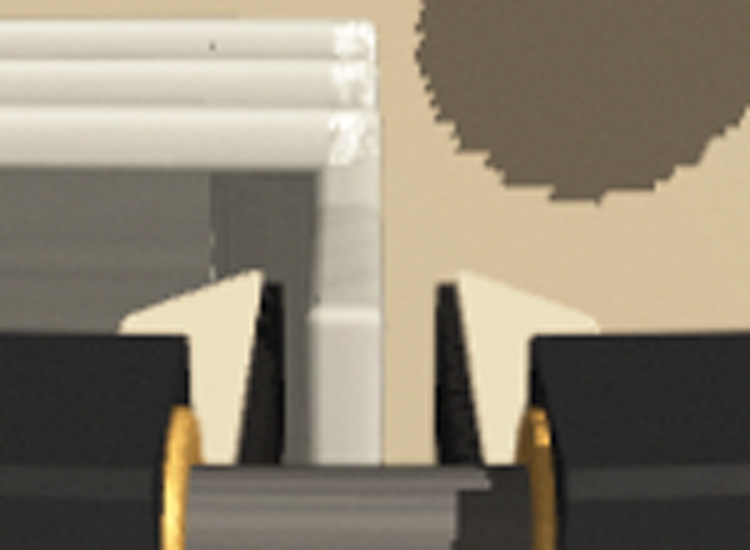

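Here the pads are centred at u≈360 and the tab (311–381) at u≈346. I'll shift −1.6 mm and close.

{"method": "servo_tool", "body": {
  "linear": [
    [0,-0.008,0.005],
    [0,0,0],
    [0,0,0],
    [0,0,0],
    [0,0,0],
    [0,0,0],
    [0,0,0],
    [0,0,0]
  ],
  "spin": [0,0,0,0,0,0,0,0]
}}

```text
time: 20.15
tool_pos: [595.9, 115.0, 106.3]
tcp_rot: [3.142, -0.0, 1.634]
contact_force: [0.4, -0.5, 0.2]
grip_width: 15.5
finger_force: 0.0
```

{"method": "servo_tool", "body": {
  "linear": [
    [0,0,0],
    [0,0,0],
    [0,0,0],
    [0,0,0],
    [0,0,0],
    [0,0,0],
    [0,0,0],
    [0,0,0]
  ],
  "spin": [0,0,0,0,0,0,0,0],
  "hand": -1
}}

```text
time: 21.15
tool_pos: [595.9, 114.9, 106.3]
tcp_rot: [3.142, -0.0, 1.634]
contact_force: [1.0, 0.1, 0.1]
grip_width: 7.9
finger_force: 30.0
```

{"method": "servo_tool", "body": {
  "linear": [
    [0,-0.004,-0.012],
    [0,-0.005,-0.015],
    [0,-0.006,-0.016],
    [0,-0.006,-0.016],
    [0,-0.007,-0.016],
    [0,-0.006,-0.015],
    [0,0,0],
    [0,0,0]
  ],
  "spin": [0,0,0,0,0,0,0,0]
}}

```text
time: 22.15
tool_pos: [589.4, 114.6, 124.6]
tcp_rot: [3.141, -0.0, 1.634]
contact_force: [-0.5, -0.4, -7.1]
grip_width: 9.1
finger_force: 30.2
```

Run:
```python
from h import *
from plant import monitor, optics
s=optics.capture("scene");c=optics.capture("wrist");pickle.dump((s,c),open("s9.pkl","wb"))
o=monitor.get_obs();print(o["time"],o["tool_pos"],o["grip_width"],o["contact_force"],o["moment"])
s0=pickle.load(open("s7.pkl","rb"))[1]
f=lambda c,x,y,w,h:cv2.resize(c["frame"][y:y+h,x:x+w],(400,300),interpolation=cv2.INTER_CUBIC)
cv2.imwrite("pics/w9.png",np.hstack([f(s0,255,170,100,75),f(s,255,170,100,75)]))
```

```text
22.25 [589.41349731 114.58808624 124.53397785] 9.528472126768339 [ 0.48070095 -0.11017761 -7.56916814] [ 0.27950525 -0.78750772  0.11295029]
```

View pics/w9.png

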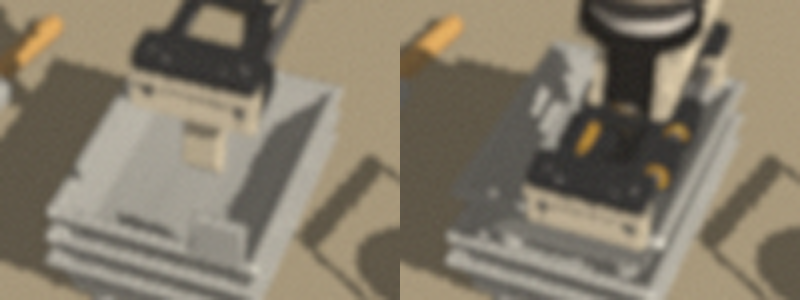

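The front of the tray has risen while the back still rests. The lower trays have not moved, and the lift force is 7.5 N as expected. I'll continue the arc.

{"method": "servo_tool", "body": {
  "linear": [
    [0,-0.006,-0.014],
    [0,-0.006,-0.015],
    [0,-0.006,-0.015],
    [0,-0.007,-0.015],
    [0,-0.007,-0.014],
    [0,0,0],
    [0,0,0],
    [0,0,0]
  ],
  "spin": [0,0,0,0,0,0,0,0]
}}

```text
time: 23.25
tool_pos: [582.7, 114.1, 138.8]
tcp_rot: [-3.141, -0.0, 1.634]
contact_force: [0.2, -0.9, -3.5]
grip_width: 7.9
finger_force: 30.0
```

The opening is back to 8 mm and the force is 3.5 N, about the tray's own weight. So the snaps have let go and the tray has levelled in the grip. I'll lift it away.

{"method": "servo_tool", "body": {
  "linear": [
    [0,0,-0.01],
    [0,0,-0.02],
    [0,0,-0.03],
    [0,0,-0.04],
    [0,0,-0.05],
    [0,0,-0.05],
    [0,0,-0.04],
    [0,0,-0.02]
  ],
  "spin": [0,0,0,0,0,0,0,0]
}}

```text
time: 24.25
tool_pos: [582.9, 114.1, 191.7]
tcp_rot: [3.141, -0.0, 1.634]
contact_force: [-0.3, -0.3, -3.2]
grip_width: 8.3
finger_force: 30.0
```

{"method": "servo_tool", "body": {
  "linear": [
    [0,0,-0.02],
    [0,0,-0.05],
    [0,0,-0.08],
    [0,0,-0.09],
    [0,0,-0.08],
    [0,0,-0.05],
    [0,0,-0.02],
    [0,0,-0.01]
  ],
  "spin": [0,0,0,0,0,0,0,0]
}}

```text
time: 25.25
tool_pos: [582.6, 114.1, 270.8]
tcp_rot: [-3.141, -0.0, 1.634]
contact_force: [-0.3, -0.1, -4.1]
grip_width: 7.8
finger_force: 30.0
```

{"method": "servo_tool", "body": {
  "linear": [
    [0,0,0],
    [0,0,0],
    [0,0,0],
    [0,0,0],
    [0,0,0],
    [0,0,0],
    [0,0,0],
    [0,0,0]
  ],
  "spin": [0,0,0,0,0,0,0,0]
}}

```text
time: 26.25
tool_pos: [582.7, 114.1, 271.0]
tcp_rot: [3.141, -0.0, 1.634]
contact_force: [-0.4, -0.8, -3.4]
grip_width: 8.0
finger_force: 30.0
```

Run:
```python
from h import *
from plant import monitor, optics
s=optics.capture("scene");t=optics.capture("top");pickle.dump((s,t),open("s10.pkl","wb"))
o=monitor.get_obs();print(o["time"],o["tool_pos"],o["grip_width"],o["contact_force"],o["moment"],o["dq"])
# did the lower trays / pail move? compare patches against the views before the peel
s0=pickle.load(open("s7.pkl","rb"))[1]["frame"];s6=pickle.load(open("s6.pkl","rb"))
def shift(n,a,b,x,y,w,h,m=6):
    r=cv2.matchTemplate(b[y-m:y+h+m,x-m:x+w+m],a[y:y+h,x:x+w],cv2.TM_CCOEFF_NORMED)
    v=cv2.minMaxLoc(r);print(n,v[3][0]-m,v[3][1]-m,round(v[1],3))
shift("lower front edge",s0,s["frame"],262,228,60,24)
shift("blue",s0,s["frame"],362-0,205,40,60)
shift("pail",s0,s["frame"],178,125,38,60)
# bottom level of lower stack, colour of held tray
g=cv2.cvtColor(s["frame"],cv2.COLOR_BGR2HSV)
m=((g[...,1]<45)&(g[...,2]>110)).astype(np.uint8)[100:270,230:370]
n,l,st,ce=cv2.connectedComponentsWithStats(m);print([(x[:5]+[230,100,0,0,0]).tolist() for x in st[1:] if x[4]>60])
```

```text
26.35 [582.72820326 114.09425724 270.95229282] 8.288800584669563 [-0.40448526  0.11810126 -3.2351427 ] [ 0.0839466  -0.24746632  0.07185448] [0.00108538 0.00203223 0.00034308 0.00078958 0.00053971 0.00076485]
lower front edge 1 1 0.697
blue 0 0 0.999
pail 0 0 0.831
[[314, 115, 22, 7, 87], [294, 132, 14, 17, 134], [266, 137, 83, 119, 3183], [245, 193, 10, 27, 92]]
```

Run:
```python
from h import *
s,t=pickle.load(open("s10.pkl","rb"));s0=pickle.load(open("s7.pkl","rb"))[1]
ex=np.array([np.cos(.062),np.sin(.062),0]);ey=np.array([-ex[1],ex[0],0]);ez=np.array([0,0,1.])
def prof(c,p,q,n=5,L=9):
    g=cv2.GaussianBlur(cv2.cvtColor(c["frame"],cv2.COLOR_BGR2GRAY),(3,3),0).astype(np.float32)
    a,b=proj(c,p),proj(c,q);d=(b-a)/np.linalg.norm(b-a);nn=np.array([-d[1],d[0]]);out=[]
    for f in np.linspace(.08,.92,n):
        m=a+f*(b-a);k=np.arange(-L,L+.5,.5);X=(m+k[:,None]*nn).astype(np.float32)
        v=cv2.remap(g,X[:,:1],X[:,1:],1)[:,0];e=np.gradient(v);i=np.abs(e).argmax();out.append((float(k[i]),int(e[i]*2)))
    return out
o=np.array([582.7,114.1,290])-100*ex-45*ey-80*ez
C=lambda x,y,z,o:o+x*ex+y*ey+z*ez
cs=[(-104,-74),(104,-74),(104,74),(-104,74)]
for cam,n in((s,"scene"),(t,"top")):
  for i in range(4):
    a,b=cs[i],cs[(i+1)%4];print(n,a,b,np.round(proj(cam,C(*a,60,o)),0),prof(cam,C(*a,60,o),C(*b,60,o)))
# lower trays: same edge detection before and after, on outline at z=16..60
l=np.array([497.5,64,0])
for a,b in((cs[1],cs[2]),(cs[2],cs[3])):
  for z in(38,60,82):
    print("lower",a,z,[x[0] for x in prof(s0,C(*a,z,l),C(*b,z,l),6,4)],[x[0] for x in prof(s,C(*a,z,l),C(*b,z,l),6,4)])
```

```text
scene (-104, -74) (104, -74) [297. 129.] [(-2.5, -11), (-1.0, 19), (-1.0, 19), (-1.0, 19), (-4.0, 1)]
scene (104, -74) (104, 74) [269. 169.] [(-9.0, -8), (6.0, 6), (3.0, -23), (0.0, -25), (2.0, -20)]
scene (104, 74) (-104, 74) [327. 184.] [(-6.0, -29), (-3.0, 26), (-2.5, 25), (-2.5, 25), (-9.0, 24)]
scene (-104, 74) (-104, -74) [349. 140.] [(-3.0, 8), (-6.5, 23), (8.5, -11), (1.0, -9), (-9.0, 28)]
top (-104, -74) (104, -74) [250. 269.] [(-1.0, -21), (-6.0, -16), (1.5, -11), (1.5, -15), (-1.5, 19)]
top (104, -74) (104, 74) [245. 168.] [(-1.0, 17), (-0.5, 15), (-4.0, 19), (3.5, 8), (1.5, -17)]
top (104, 74) (-104, 74) [175. 172.] [(4.5, -20), (5.0, -8), (-2.0, 17), (-0.5, 16), (-1.0, 9)]
top (-104, 74) (-104, -74) [178. 272.] [(9.0, 3), (-9.0, 8), (-2.0, -5), (-0.5, -19), (-0.5, -21)]
lower (104, -74) 38 [-4.0, -4.0, -4.0, -4.0, -4.0, -4.0] [-4.0, -4.0, -4.0, -3.5, -4.0, -3.5]
lower (104, -74) 60 [1.5, 1.5, -4.0, 1.5, 1.5, -1.5] [1.5, 1.5, -4.0, -4.0, -4.0, -4.0]
lower (104, -74) 82 [1.0, 1.5, 1.0, -1.5, 1.0, 1.5] [1.0, 1.5, 1.5, 1.5, 2.0, -0.5]
lower (104, 74) 38 [-2.0, -2.0, -1.5, -1.0, 2.0, 4.0] [-2.0, -1.5, -1.0, -0.5, 2.0, 4.0]
lower (104, 74) 60 [-3.0, 0.0, 0.0, 2.0, 4.0, 0.0] [-0.5, -4.0, -4.0, -4.0, -4.0, -3.5]
lower (104, 74) 82 [-3.5, -4.0, 3.0, -4.0, -4.0, -4.0] [-3.0, -2.5, -2.5, -2.0, -1.5, -1.0]
```

The rim edges lie parallel to a level tray to within about a pixel. The lower trays' edges are unchanged and the arm is still, so I'm handing in.

Run:
```python
from plant import workorder
print(workorder.close_job())
```

```text
the job is handed in; nothing more can be done
None
```

The pail hangs on the hook and the peeled top tray is held level and clear above the stack, with the job handed in at about 26 s; the last check showed the lower trays within about 1.5 mm of where they were, but I viewed 12 pictures against the limit of 10.

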